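# Lower the ratchet depowdering stand to level and bolt it

## Task

The print has been brushed clean, so bring the raised tilt stand back to level: press the thumb pad at the end of its arm to free the ratchet pawl and, keeping it pressed, ease the arm down past the teeth onto its rest, then let go so that the pawl drops back in. Then push the keeper bolt, by its knob, fully home across the arm. Only press and push: do not raise or slam the arm, touch the print it carries, or shift the loose things around it.

Things in the scene. Friction and masses are not known exactly. Their poses are not given: they have to be found in the camera images.
- tilt_stand: Fixed stand: grey base plate 205 x 180 x 10 mm. Origin on the worktop, under the plate's middle. Its x points along the plate from the thumb pad's end to the hinge (away from the robot, give or take its yaw), y left, z up. The keeper bolt's housing is right of the arm at x -65, y -22 to -82 mm, its brackets 71 mm high; the arm's rubber-topped rest post is at x -80, y 0 mm.
- hinge (a point): Middle of the arm's hinge axis, which runs along the stand's y, at the stand's x +75, z 50 mm. The arm points from here to the stand's -x. Hinge cheeks stand at y +-80 mm.
- rack_top (a point): Upper end of the fixed curved steel rack, 124 mm above the worktop. The rack is 10 mm thick, at the stand's y +17 to +28 mm, beside the bar, and has nine saw teeth on its outer side (tips 115 mm from the hinge axis, 0.08 rad apart).
- cradle_arm (a joint): Arm angle, rad: 0 = level on its rest (stop), grows as raised. A bar 26 mm wide, 10 thick, at the stand's y 0, reaches 210 mm from the hinge axis. Starts at 0.31 to 0.55, resting on a tooth by its pawl. Damped hinge: with the pawl free the arm sinks by itself at about 0.15 rad/s; pushed at the pad at 50 to 80 mm/s it takes 2 to 5 N. Over 1.5 rad/s downward is slamming.
- release_pawl (a joint): Pawl angle on the arm, rad: 0 = nose seated in the teeth, grows as the thumb pad is pressed; nose clear of the teeth from 0.18; 0.28 = pad flat on the bar (stop). A light spring, 0.6 N at the pad at first and 1.5 N fully pressed, brings it back. Seated, it bars the arm from going down, not up. Pivot: 117 mm from the hinge axis along the arm, 22 mm below the bar's middle.
- thumb_pad (a point): Middle of the top of the pawl's ribbed dark steel thumb pad, 46 mm long (along the arm) x 36 wide, over the arm's free end, tilted up 0.28 rad from the bar until pressed. Pressed flat, this point is 187 mm from the hinge axis along the arm, 11 mm above the bar's middle, at the stand's y +4 mm: 61 mm above the worktop when level. Pressing it frees the pawl, pushing on lowers the arm.
- keeper_bolt (a joint): Travel of the keeper bolt, m: 0 = drawn back (starts 0 to 0.003), 0.022 = fully home across the top of the bar (stop). It slides to the stand's +y, takes about 2 to 3 N and stays where it is left. It passes just above the level bar.
- bolt_knob (a point): Centre of the 13 mm ball on the keeper bolt's upright 9 mm knob post, 95 mm above the worktop, at the stand's x -65 mm; y is -53 mm drawn back, -31 mm home. The post is free to push from 71 mm above the worktop up, from its outer (-y) side.
- printed_part: Printed bronze-coloured blade cluster, 63 x 102 x 41 mm, clamped on the arm's platform, its middle 49 mm from the hinge; not to be touched. Origin: centre of its underside.
- brush: Flat brush with a wooden handle, 193 mm long, 35 mm wide, 10 mm high, lying left of the stand; leave it. Origin: near its middle, underside.
- powder_scoop: Steel scoop, 124 mm long, 31 mm wide, lying right of the stand; leave it. Origin: its middle, underside.
- vial_0: Amber vial, 17 mm across, 44 mm high, standing right of the stand; leave it. Origin: centre of its underside.
- vial_1: Second amber vial like the first; leave it. Origin: centre of its underside.
- spare_screw: Knurled thumb screw, 17 mm across, 26 mm high, standing on its head on the left front part of the stand's base plate; leave it. Origin: centre of its underside.
- tape_roll: Roll of tape, 85 mm across, 19 mm high, lying right of the stand; leave it. Origin: centre of its underside. Behind it, at the back right, a fixed blue coiled air hose hangs from above (about 0.34 m right of and 0.75 m ahead of the base): keep the arm clear of it.
- filter_disc: White round filter, 84 mm across, 27 mm high, lying well to the left; leave it. Origin: centre of its underside.

How it is judged:
On the way, in this order (a step that is already met when the one before it is completed fails the run):
1. the robot has pressed the pad so that the pawl is free of the teeth while the arm is still raised (value of joint release_pawl above 0.17 rad and value of joint cradle_arm above 0.2 rad and contact force between any of the fingers, the arm and release_pawl above 0.3 N), for 0.1 s.
2. the arm is down on its rest and let go, the pawl back in the teeth (value of joint cradle_arm below 0.03 rad and value of joint release_pawl below 0.06 rad), for 0.2 s.
3. the keeper bolt is fully home across the arm (value of joint keeper_bolt above 0.019 m), for 0.2 s.
At the end, for the whole second after the job is handed in: The arm is level on its rest (within 0.03 rad), the pawl is back in the teeth (below 0.06 rad), the keeper bolt is home (at least 19 of its 22 mm) and at rest (all of step 2 and value of joint keeper_bolt above 0.019 m and velocity of joint keeper_bolt below 0.01 m/s); the robot touches nothing.
It fails at once if the arm is raised (value of joint cradle_arm above 0.585 rad or (value of joint cradle_arm above 0.06 rad and velocity of joint cradle_arm above 0.4 rad/s)).
It fails at once if the arm is slammed down (faster than 1.5 rad/s) (velocity of joint cradle_arm below -1.5 rad/s).
It fails at once if the bolt is pushed in while the arm is up (value of joint keeper_bolt above 0.008 m and value of joint cradle_arm above 0.06 rad).
It fails at once if the printed part is touched (contact force between any of the fingers, the arm and printed_part above 1 N).
It fails at once if a loose thing round the stand is moved by more than 2 cm (distance of any of brush, powder_scoop, vial_0, vial_1, spare_screw, tape_roll, filter_disc from where it was at the start of the episode above 0.02 m).
It also fails if it takes over 42 s, if anything falls off the work surface, if the arm or the gripper's body presses on something with over 40 N, if the wrist force passes 120 N, or if a joint passes its speed limit or range.

## Robot

A 6-joint arm with a two-finger parallel gripper is mounted at the origin on a cart in front of the work surface, level with it; the furniture and walls round the work are solid. World frame = base frame: x ahead of the robot, y to its left, z up, the work surface at z = 0. Lengths are in m, angles in rad, forces in N, time in s.
With the tool pointing down it reaches from about 0.4 to 0.825 m from the base axis. Payload 7 kg.
Tool frame: the origin (TCP) lies midway between the tips of the shut fingers; the grasp point (between the pads) lies arm.hold_point_z behind it (arm.hold_point_z is the distance from the TCP to the grasp point, in m); x points along the fingers, y is the direction in which the jaws open and shut, and the axes are right-handed (so a half turn about x gives the same grasp; the last joint's range is limited). The gripper opens to 88 mm and grips with 3 to 60 N. Pads are 19 mm wide; open, the fingers measure 130 mm over their backs; the gripper's body (78 mm by 193 mm) begins 47 mm behind the grasp point.
Start: joints at [1.496, 0.359, 0.012, 0, -1.224, -0.288], TCP at [0.24, 0.631, 0.227] pointing down, gripper open.
Joint ranges: [-3.07, 3.07], [-1.43, 2.12], [-1.02, 1.25], [-3.03, 1.67], [-3.05, -0], [-3.03, 3.03]. Speed limits (rad/s): [2.39, 2.39, 3.01, 3.14, 3.14, 3.14].

## Interface

Orientations are given as a 3x3 rotation matrix whose columns are the frame's x, y, z axes.
In Python, from station import arm gives the robot as it stands. The module is installed in compiled form; this text tells all that it offers.
- The arm moves only by the tool arm_command, never from a script. Its argument "moves" is text: rows parted by semicolons, each of 7 numbers parted by spaces: the turn, a rotation vector about the world's x, y, z in degrees, then the shift along the world's x, y, z in cm, then the gripper's target within -1 to 1 (fully open at 1, half-way at 0, shut at -1). A call has 1 to 12 rows; each row shifts and turns the pose as measured when the row begins; what a row does not reach is not made up. A row lasts 1/10 s, in which the tool goes at most 50 mm and 8.59 degrees, less where a joint would pass 70% of its speed; a pose out of reach is approached as far as the arm can. A call is refused whole if a number of a shift passes 5 or a number of a turn 8.59, either way. A call with a gripper value outside its range is refused whole. The fingers move at their own pace and stop on an object; "newtons" is the grip in N (left out, the last holds). Time passes only in rows, so rows that do not move let the fingers close. It gives the time, the measured TCP pose, the force and the opening at its end, in the units of the state.
- arm.get_state(): the state, without advancing time (a new reading comes with each control period).
- arm.camera(name): name is "side" or "top"; returns a dict with "pixels" (400x640x3 uint8, red, green, blue), "intrinsics" (3x3 intrinsics, pixels), "R" (3x3) and "t" (3): a world point X has camera coordinates R X + t. Camera axes: x right, y down, z forward; pixel columns grow to the right and rows downward; lengths in m; the calibration is good to about 2 mm. A picture is of the moment at which its call begins. There is no depth.
- arm.finish_job(): hands the job in, once; it reports no verdict.
The state is a dict: "time": time; "qpos": joint angles; "dq": joint speeds; "tau": joint torques, N m; "ee_pos": TCP position; "ee_rot": TCP orientation; "ft_force": force on the tool from outside, world axes, zero at the start; "ft_torque": the same for the moment, N m; "finger_gap": finger opening in m.
Only numpy, scipy, OpenCV 4.12 (cv2) and the standard library are available. Lean on these libraries where they do the work, as an engineer would, in place of code of your own. Each camera call takes 0.05 s, during which the arm holds its last target.

## Working session

There is one attempt and no reset: what is moved stays moved. The work goes in short steps, Python scripts to look and compute and a tool call to move; the robot and the scene stay as the last step left them, time stands still between calls to the robot, and variables do not carry over. Pictures are saved under pics/ and viewed, and the job is handed in when it is done.

Besides the shell and the picture viewer there is one more tool, called as name(argument=value, ...) on one line, values as JSON. arm_command: Moves the arm, as the interface text tells. Its arguments: {"type":"object","properties":{"moves":{"type":"string"},"newtons":{"type":"number"}},"required":["moves"]}

```bash
mkdir -p pics; python3 - <<'E'
from station import arm
import cv2,json,numpy as np
s=arm.get_state();print(s['time'],s['ee_pos'],s['ee_rot'],s['finger_gap'],arm.hold_point_z)
for n in('side','top'):
    c=arm.camera(n);cv2.imwrite(f'pics/{n}0.png',c['pixels'][:,:,::-1])
    np.savez(f'{n}.npz',K=c['intrinsics'],R=c['R'],t=c['t']);print(n,c['intrinsics'],c['R'],c['t'])
E
```

```text
0.0 [0.23938629 0.63057948 0.2256127 ] [[-4.58220248e-04 -3.54964175e-01 -9.34879791e-01]
 [-1.60898202e-03 -9.34878418e-01  3.54964442e-01]
 [-9.99998601e-01  1.66685667e-03 -1.42750755e-04]] 0.08768319674041189 0.0188
side [[447.68396969   0.         315.96959096]
 [  0.         447.68396969 200.49366985]
 [  0.           0.           1.        ]] [[-0.94262924 -0.33383727 -0.00166928]
 [-0.16344363  0.46585097 -0.86963731]
 [ 0.29109499 -0.81947273 -0.49368832]] [0.63381841 0.20535336 1.09568124]
top [[383.77825098   0.         327.63813515]
 [  0.         383.77825098 193.79026679]
 [  0.           0.           1.        ]] [[ 0.00401594 -0.99991822  0.01214216]
 [-0.99679623 -0.00497277 -0.07982829]
 [ 0.07988214 -0.01178267 -0.99673467]] [0.00903996 0.66835889 1.12101328]
```

View pics/side0.png

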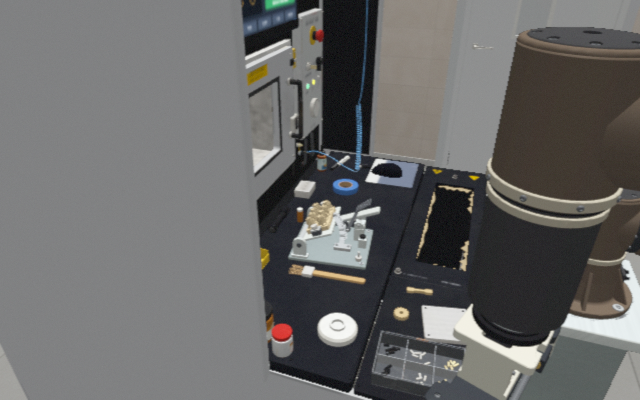

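View pics/top0.png

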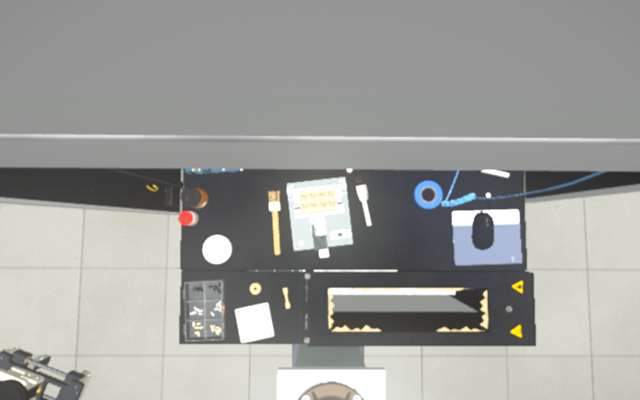

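```bash
python3 - <<'E'
import cv2
a=cv2.imread('pics/side0.png');cv2.imwrite('pics/side0z.png',cv2.resize(a[185:285,270:400],None,fx=6,fy=6,interpolation=cv2.INTER_CUBIC))
a=cv2.imread('pics/top0.png');cv2.imwrite('pics/top0z.png',cv2.resize(a[165:265,260:380],None,fx=6,fy=6,interpolation=cv2.INTER_CUBIC))
E
```

```text
(no output)
```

View pics/side0z.png

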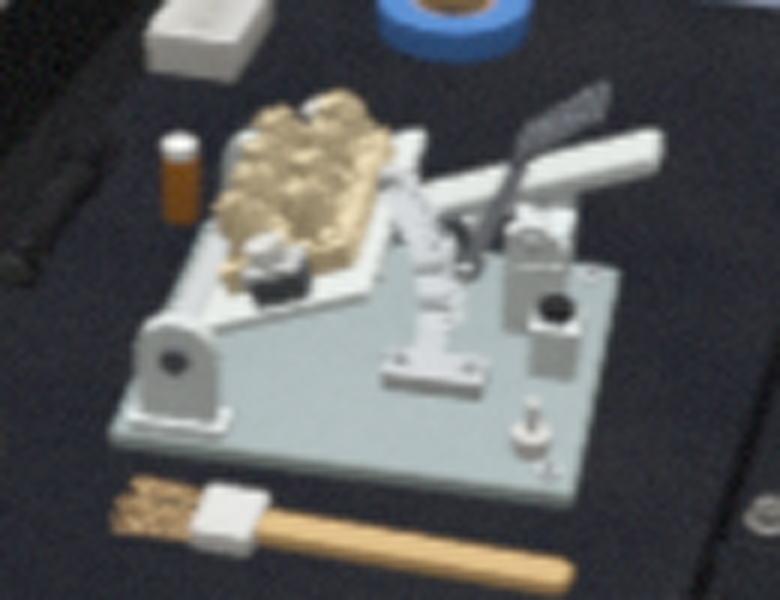

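View pics/top0z.png

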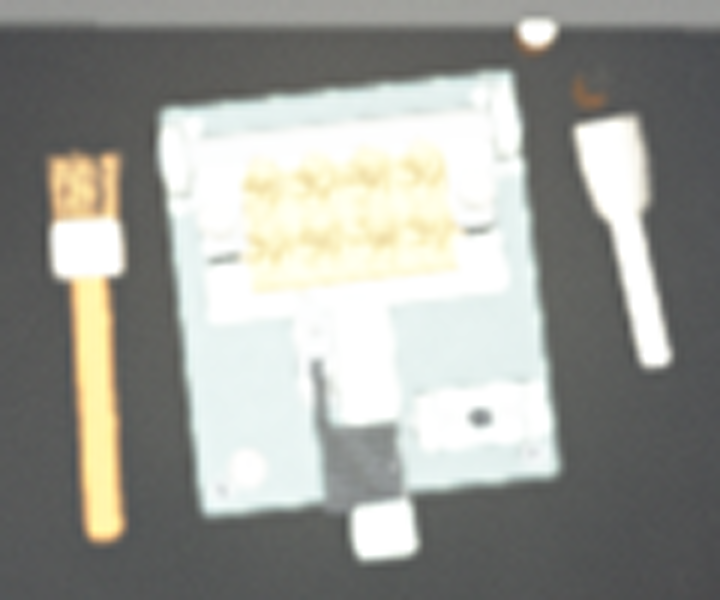

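```bash
cat > h.py <<'E'
import numpy as np
C={n:np.load(f'{n}.npz') for n in('side','top')}
def ray(n,uv):
    c=C[n];d=c['R'].T@np.linalg.inv(c['K'])@np.array([uv[0],uv[1],1.]);return -c['R'].T@c['t'],d/np.linalg.norm(d)
def plane(n,uv,z):
    o,d=ray(n,uv);return o+d*(z-o[2])/d[2]
def tri(a,b):
    o,d=ray('side',a);p,e=ray('top',b)
    s=np.linalg.lstsq(np.c_[d,-e],p-o,rcond=None)[0];A=o+s[0]*d;B=p+s[1]*e;return (A+B)/2,np.linalg.norm(A-B)
def proj(n,X):
    c=C[n];q=c['K']@(c['R']@X+c['t']);return q[:2]/q[2]
zt=lambda u,v:(u/6+260-.4,v/6+165-.4)
zs=lambda u,v:(u/6+270-.4,v/6+185-.4)
E
python3 - <<'E'
from h import *
np.set_printoptions(precision=4,suppress=True)
P=np.array([plane('top',zt(*p),.01) for p in [(160,108),(515,72),(560,470),(205,517)]])
print(P)
for i in range(4):print(np.linalg.norm(P[i]-P[i-1]))
c=P.mean(0);print(c)
x=(P[0]+P[1]-P[2]-P[3]);y=P[0]+P[3]-P[1]-P[2];print(np.arctan2(x[1],x[0]),np.arctan2(-y[0],y[1]))
S=np.array([plane('side',zs(*p),.01) for p in [(110,435),(575,495),(620,268)]]);print(S,(S[0]+S[2])/2)
yaw=(np.arctan2(x[1],x[0])+np.arctan2(-y[0],y[1]))/2
ex=np.array([np.cos(yaw),np.sin(yaw),0]);ey=np.array([-ex[1],ex[0],0]);ez=np.array([0,0,1.])
for nm,uv,uvs in [('padcentre',zt(365,468),zs(567,116)),('knob',zt(480,417),None),('arm end',zt(385,555),zs(655,150))]:
  if uvs:
    X,e=tri(uvs,uv);print(nm,X,e,'stand',(X-c)@ex,(X-c)@ey,X[2])
k=plane('top',zt(480,417),.095);print('knob',k,(k-c)@ex,(k-c)@ey)
# predictions vs angle
for th in (.3,.34,.38,.42,.46,.5,.54):
  r=-ex*np.cos(th)+ez*np.sin(th); n=ex*np.sin(th)+ez*np.cos(th)
  H=c*[1,1,0]+ex*.075+ez*.05
  e=H+r*.21+n*.005
  print(th,proj('side',e)*6-[270*6,185*6],proj('top',e)*6-[260*6,165*6])
E
```

```text
[[ 0.7031  0.1376  0.01  ]
 [ 0.7225 -0.0422  0.01  ]
 [ 0.5218 -0.0648  0.01  ]
 [ 0.4979  0.1126  0.01  ]]
0.2066960066780212
0.1808421422489665
0.2018807070433245
0.1790025012230378
[0.6113 0.0358 0.01  ]
0.11687712273930544 0.12049871564432232
[[ 0.7     0.143   0.01  ]
 [ 0.4975  0.1165  0.01  ]
 [ 0.5197 -0.0615  0.01  ]] [0.6098 0.0407 0.01  ]
padcentre [0.529  0.0321 0.1437] 0.0005747629474508529 stand -0.08217825488172005 0.006060881577145115 0.1437323962355465
arm end [0.4906 0.0233 0.1294] 0.002483412252132768 stand -0.12134119971228961 0.0018039258355103372 0.12937411054789633
knob [ 0.5502 -0.021   0.095 ] -0.06743487670381897 -0.04916046168194907
0.3 [660.4477 171.0946] [386.5961 553.2906]
0.34 [655.1316 154.6809] [385.9469 548.4664]
0.38 [649.0346 138.3306] [385.2072 542.8433]
0.42 [642.1619 122.0755] [384.3764 536.4151]
0.46 [634.5205 105.948 ] [383.4544 529.1777]
0.5 [626.1193  89.9806] [382.4411 521.1293]
0.54 [616.9692  74.2057] [381.3369 512.2703]
```

arm_command(moves="0 0 2 0 -2 1 -1;0 0 2 1.5 -4 1 -1;0 0 2 1.8 -4.5 0.5 -1;0 0 2 2 -4.5 0 -1;0 0 2 2 -4.5 0 -1;0 0 2 2 -4.5 0 -1;0 0 2 2 -4.5 0 -1;0 0 2 2 -4.5 0 -1;0 0 2 2 -4.5 0 -1;0 0 2 2 -4.5 0 -1;0 0 2 2 -4.5 0 -1;0 0 2 2 -4 0 -1", newtons=20)

```text
time: 1.3
ee_pos: [0.4492, 0.115, 0.2457]
ee_rot: [[0.002, 0.082, -0.997], [-0.008, -0.997, -0.082], [-1.0, 0.008, -0.001]]
ft_force: [0.2, 0.4, 0.7]
finger_gap: 0.0011
```

arm_command(moves="0 0 1 2.5 -2.5 0 -1;0 0 1 2.5 -2.5 0 -1;0 0 0.5 2 -2 -1 -1;0 0 0 1 -1 -1 -1;0 0 0 0.3 -0.3 -1 -1;0 0 0 0 0 -0.5 -1;0 0 0 0 0 0 -1")

```text
time: 2.0
ee_pos: [0.5343, 0.0222, 0.2079]
ee_rot: [[0.0, 0.12, -0.993], [-0.008, -0.993, -0.12], [-1.0, 0.008, 0.001]]
ft_force: [0.8, 0.4, 0.7]
finger_gap: 0.0004
```

```bash
cat > look.py <<'E'
from station import arm
import cv2,sys
from h import *
n=sys.argv[1]
for k,(a,b) in {'side':((150,285),(270,400)),'top':((165,265),(260,380))}.items():
    p=arm.camera(k)['pixels'][:,:,::-1];cv2.imwrite(f'pics/{k}{n}.png',cv2.resize(p[a[0]:a[1],b[0]:b[1]],None,fx=4.4,fy=4.4,interpolation=cv2.INTER_CUBIC))
s=arm.get_state();np.set_printoptions(precision=4,suppress=True)
X=s['ee_pos'];print(s['time'],X,s['ft_force'],s['finger_gap'])
yaw=.119;ex=np.array([np.cos(yaw),np.sin(yaw)]);ey=np.array([-ex[1],ex[0]]);H=np.array([.611,.037])+.075*ex
print('from hinge',-(X[:2]-H)@ex,(X[:2]-H)@ey)
y=s['ee_rot'][:,1];print('tool y angle',np.degrees(np.arctan2(-y[1],-y[0]))-90-np.degrees(yaw))
E
python3 look.py 1
```

```text
2.1 [0.5346 0.0226 0.209 ] [ 0.7274 -0.7851  0.0387] 0.0004037972745584481
from hinge 0.15252541651566265 -0.005263205284366924
tool y angle 0.15150005720369286
```

View pics/side1.png

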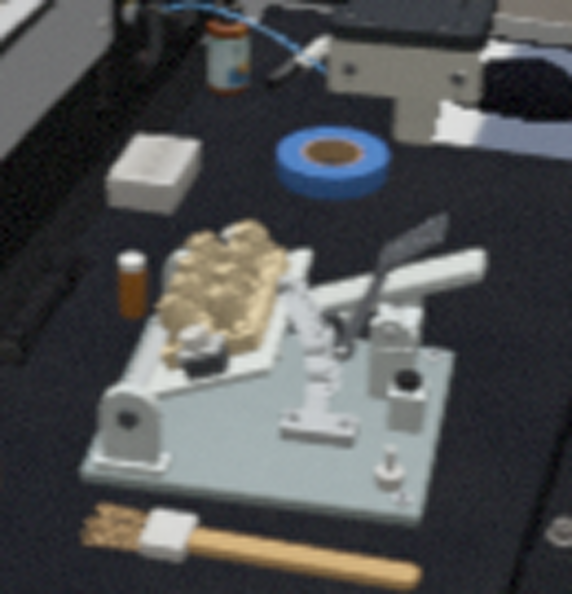

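arm_command(moves="0 0 0 0.1 0.5 -1.5 -1;0 0 0 0.1 0.3 -1.5 -1;0 0 0 0 0 -1 -1;0 0 0 0 0 -0.2 -1;0 0 0 0 0 0 -1")

```text
time: 2.6
ee_pos: [0.5371, 0.0342, 0.1698]
ee_rot: [[0.008, 0.127, -0.992], [-0.005, -0.992, -0.127], [-1.0, 0.006, -0.008]]
ft_force: [-0.1, -0.1, 0.2]
finger_gap: 0.0002
```

```bash
python3 look.py 2
```

```text
2.7 [0.5373 0.0341 0.1701] [-1.1143  0.3757  0.0087] 0.00045314688792855157
from hinge 0.1484891985215281 0.005868661916264547
tool y angle 0.44614726591372467
```

View pics/side2.png

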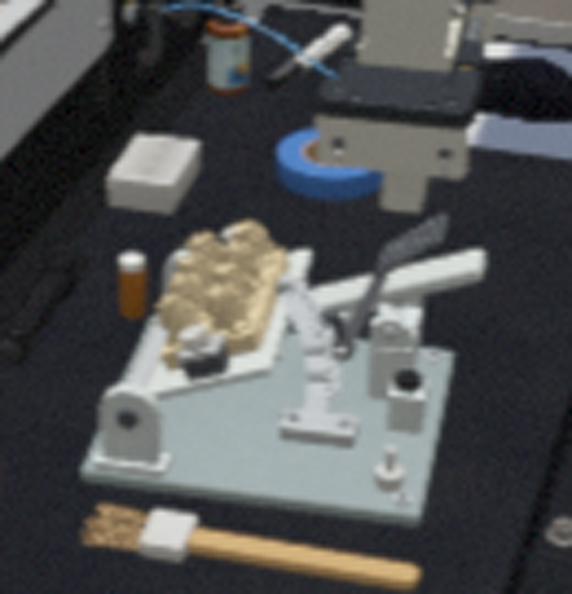

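arm_command(moves="0 0 0 -0.2 0 -1 -1;0 0 0 -0.3 -0.1 -0.7 -1;0 0 0 -0.5 -0.1 -0.5 -1;0 0 0 -0.5 -0.1 -0.5 -1")

```text
time: 3.1
ee_pos: [0.5232, 0.0313, 0.1433]
ee_rot: [[0.013, 0.126, -0.992], [-0.004, -0.992, -0.126], [-1.0, 0.005, -0.013]]
ft_force: [-0.2, 1.0, 4.1]
finger_gap: 0.0005
```

```bash
python3 look.py 3
```

```text
3.2 [0.5219 0.0309 0.1426] [-0.29   -0.3171  0.4397] 0.0006133943115471103
from hinge 0.16417073244630742 0.004543792559969865
tool y angle 0.422730740102752
```

View pics/side3.png

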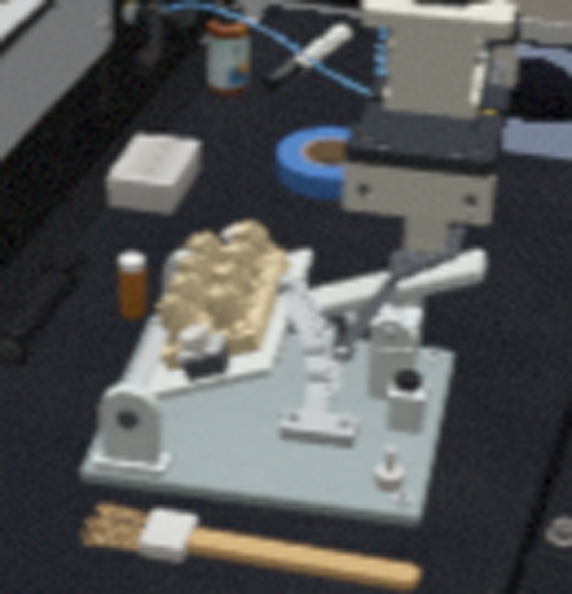

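arm_command(moves="0 0 0 -0.3 -0.1 -0.6 -1;0 0 0 -0.2 0 -0.6 -1;0 0 0 -0.1 0 -0.6 -1")

```text
time: 3.5
ee_pos: [0.5157, 0.0297, 0.124]
ee_rot: [[0.012, 0.126, -0.992], [-0.004, -0.992, -0.126], [-1.0, 0.005, -0.011]]
ft_force: [-0.6, 0.1, 0.1]
finger_gap: 0.0006
```

```bash
python3 look.py 4
```

```text
3.6 [0.5153 0.0297 0.1234] [0.4348 0.4162 1.5744] 0.00016460652471947883
from hinge 0.17092978314183283 0.004077860734851073
tool y angle 0.4200998924501693
```

View pics/side4.png

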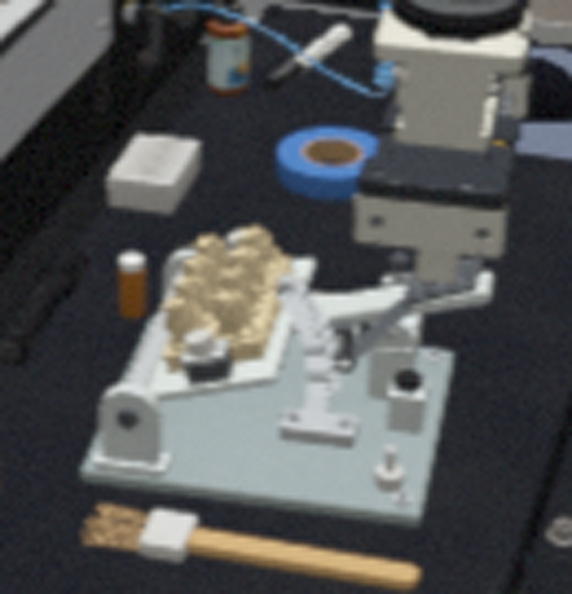

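arm_command(moves="0 0 0 -0.2 0 -0.6 -1;0 0 0 -0.2 0 -0.6 -1;0 0 0 -0.2 0 -0.6 -1;0 0 0 -0.1 0 -0.6 -1;0 0 0 -0.1 0 -0.6 -1;0 0 0 -0.1 0 -0.6 -1;0 0 0 -0.1 0 -0.6 -1;0 0 0 0 0 -0.6 -1;0 0 0 0 0 -0.6 -1")

```text
time: 4.5
ee_pos: [0.5037, 0.0292, 0.0649]
ee_rot: [[0.009, 0.126, -0.992], [-0.005, -0.992, -0.126], [-1.0, 0.006, -0.008]]
ft_force: [-1.8, 0.6, 2.0]
finger_gap: 0.0001
```

arm_command(moves="0 0 0 0 0 -0.5 -1;0 0 0 0 0 -0.5 -1;0 0 0 0 0 -0.3 -1")

```text
time: 4.8
ee_pos: [0.502, 0.0288, 0.0547]
ee_rot: [[0.006, 0.128, -0.992], [-0.007, -0.992, -0.128], [-1.0, 0.008, -0.005]]
ft_force: [-23.2, 4.2, 61.1]
finger_gap: 0.0003
```

```bash
python3 look.py 5
```

```text
4.9 [0.5021 0.0289 0.0553] [-20.7185   2.7294  50.0816] 0.00041421141212719505
from hinge 0.1840631004836386 0.004847107064223326
tool y angle 0.5280956379613446
```

View pics/side5.png

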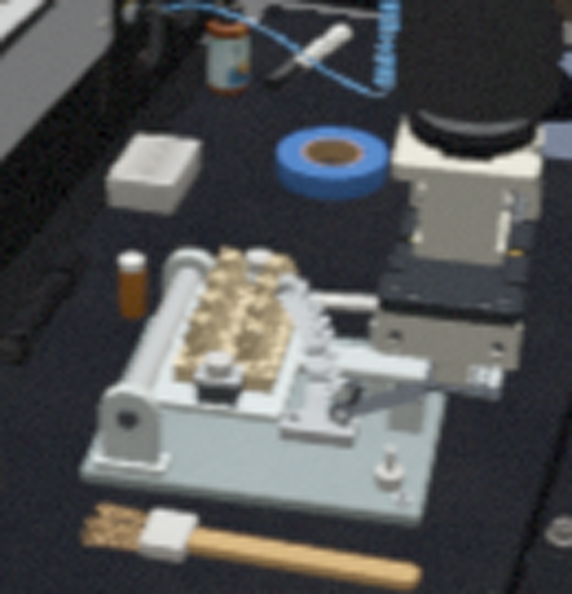

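arm_command(moves="0 0 0 0 0 0.5 -1;0 0 0 0 0 1 -1;0 0 0 0 0 2 -1;0 0 0 0 0 3 -1;0 0 0 0 0 4 -1;0 0 0 0 0 3 -1;0 0 0 0 0 0 -1")

```text
time: 5.6
ee_pos: [0.505, 0.0301, 0.1975]
ee_rot: [[0.013, 0.129, -0.992], [-0.005, -0.992, -0.129], [-1.0, 0.007, -0.012]]
ft_force: [0.9, -0.2, -0.4]
finger_gap: 0.0002
```

```bash
python3 look.py 6
```

```text
5.7 [0.5029 0.0296 0.1939] [-0.3063  0.4455 -1.0571] 0.0004401966884936549
from hinge 0.18319555140347002 0.0055080888831141326
tool y angle 0.575706146089475
```

View pics/side6.png

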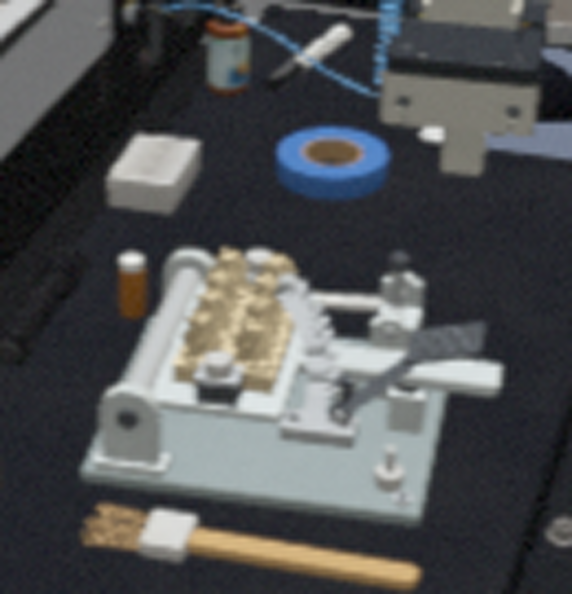

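View pics/top6.png

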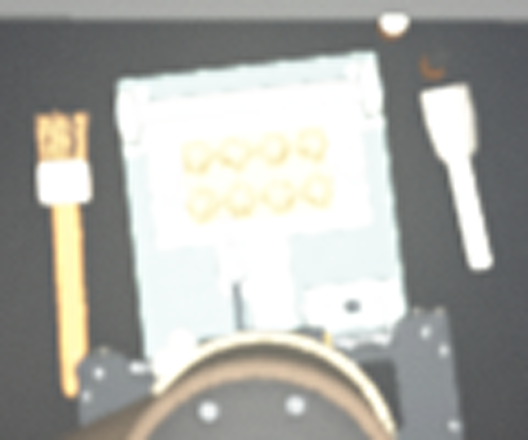

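```bash
python3 - <<'E'
from h import *
X,e=tri((400/4.4+269.6,258/4.4+149.6),(352/4.4+259.6,305/4.4+164.6))
k=plane('top',(352/4.4+259.6,305/4.4+164.6),.099);k2=plane('side',(400/4.4+269.6,257/4.4+149.6),.097)
yaw=.119;ex=np.array([np.cos(yaw),np.sin(yaw)]);ey=np.array([-ex[1],ex[0]]);c=np.array([.611,.037])
for p in (X,k,k2):print(p.round(4),((p[:2]-c)@ex).round(4),((p[:2]-c)@ey).round(4))
print(e,c-.065*ex-.110*ey,c-.065*ex-.0575*ey)
E
```

```text
[ 0.5506 -0.0209  0.0971] -0.0669 -0.0503
[ 0.5508 -0.0208  0.099 ] -0.0666 -0.0502
[ 0.5507 -0.0223  0.097 ] -0.0669 -0.0518
0.00042312939208123196 [ 0.55951882 -0.07993882] [ 0.55328605 -0.02781011]
```

arm_command(moves="0 0 -0.5 1 -2 0 -1;0 0 0 1.5 -3 0 -1;0 0 0 1.5 -3 0 -1;0 0 0 1 -2 0 -1;0 0 0 0.5 -1 -1 -1;0 0 0 0 0 -2 -1;0 0 0 0 0 -2 -1;0 0 0 0 0 -2 -1;0 0 0 0 0 -1 -1;0 0 0 0 0 0 -1")

```text
time: 6.7
ee_pos: [0.5516, -0.0846, 0.0943]
ee_rot: [[-0.014, 0.118, -0.993], [-0.007, -0.993, -0.118], [-1.0, 0.005, 0.014]]
ft_force: [-0.3, -0.0, 0.1]
finger_gap: 0.0003
```

```bash
python3 look.py 7
```

```text
6.8 [ 0.5528 -0.0845  0.0962] [ 0.4232 -0.4742  0.0872] 0.0006683552729351802
from hinge 0.1471749884856275 -0.113710207633594
tool y angle 0.003951351955750582
```

View pics/side7.png

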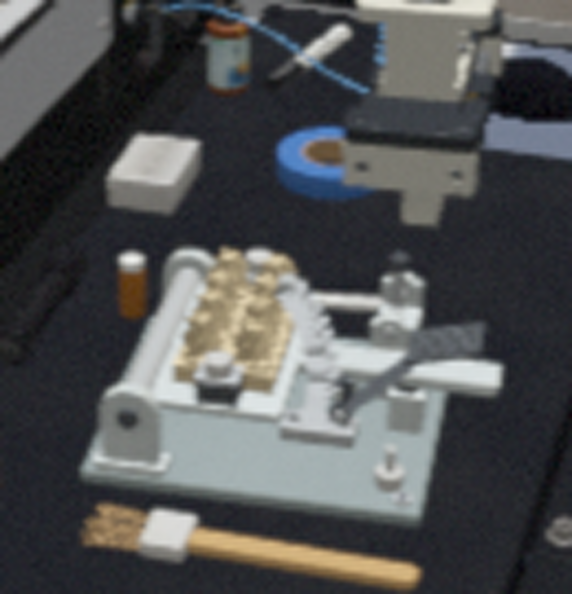

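arm_command(moves="0 0 0 0.6 0 -0.8 -1;0 0 0 0 0 -0.6 -1;0 0 0 -0.1 1 0 -1;0 0 0 -0.1 1 0 -1;0 0 0 -0.1 0.6 0 -1;0 0 0 0 0 0 -1")

```text
time: 7.4
ee_pos: [0.5583, -0.0554, 0.084]
ee_rot: [[-0.005, 0.119, -0.993], [-0.006, -0.993, -0.119], [-1.0, 0.006, 0.006]]
ft_force: [0.1, -0.3, 0.9]
finger_gap: 0.0002
```

```bash
python3 look.py 8
```

```text
7.5 [ 0.5584 -0.0559  0.0841] [ 0.577  -0.4956  0.0156] 0.00048764576479172435
from hinge 0.13825323462586922 -0.086036802748197
tool y angle 0.030940744866315484
```

View pics/side8.png

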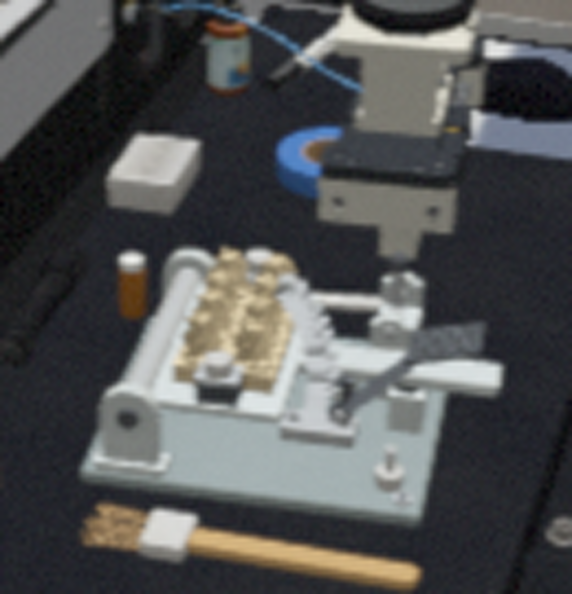

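View pics/top8.png

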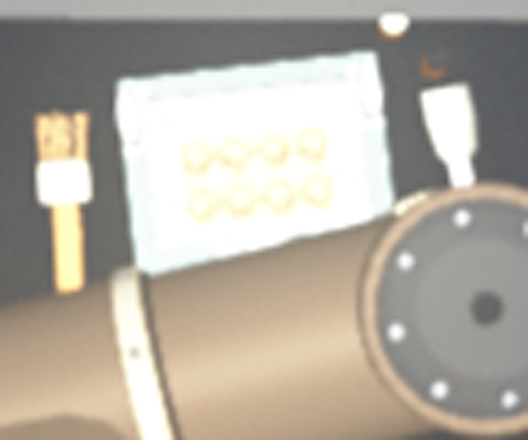

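arm_command(moves="0 0 0 -0.2 0.5 0 -1;0 0 0 -0.2 0.5 0 -1;0 0 0 -0.1 0.5 0 -1;0 0 0 -0.1 0.5 0 -1")

```text
time: 7.9
ee_pos: [0.5523, -0.0354, 0.0844]
ee_rot: [[-0.004, 0.118, -0.993], [-0.006, -0.993, -0.118], [-1.0, 0.006, 0.005]]
ft_force: [1.1, -2.1, -0.7]
finger_gap: 0.0006
```

arm_command(moves="0 0 0 -0.1 0.5 0 -1;0 0 0 0 0.4 0 -1;0 0 0 0 0.3 0 -1")

```text
time: 8.2
ee_pos: [0.5507, -0.0229, 0.0845]
ee_rot: [[-0.005, 0.119, -0.993], [-0.008, -0.993, -0.119], [-1.0, 0.007, 0.006]]
ft_force: [1.9, -14.8, 1.0]
finger_gap: 0.0001
```

```bash
python3 look.py 9
```

```text
8.3 [ 0.5508 -0.0234  0.0845] [ 0.0436 -6.2291 -0.7539] 0.0004481848184380393
from hinge 0.14197480860359868 -0.05285502377632399
tool y angle 0.006871017542609437
```

View pics/side9.png

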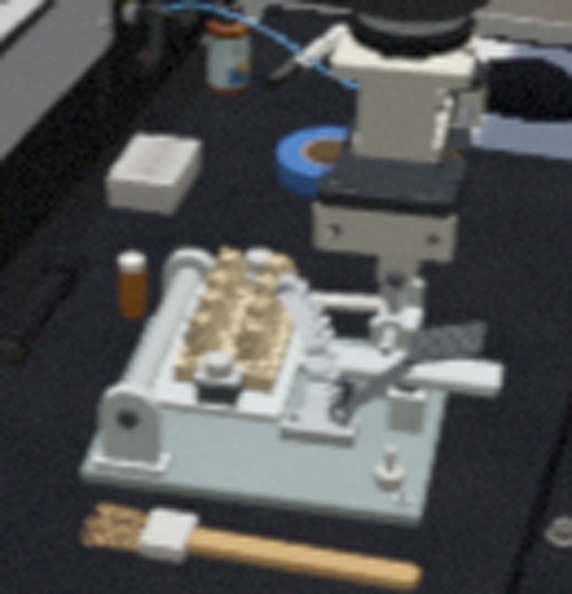

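arm_command(moves="0 0 0 0 0.3 0 -1;0 0 0 0 0.3 0 -1;0 0 0 0 0.2 0 -1")

```text
time: 8.6
ee_pos: [0.5505, -0.023, 0.0848]
ee_rot: [[-0.008, 0.12, -0.993], [-0.02, -0.993, -0.12], [-1.0, 0.019, 0.01]]
ft_force: [5.5, -14.9, -3.6]
finger_gap: 0.0002
```

arm_command(moves="0 0 0 0.1 -1 0 -1;0 0 0 0.2 -1.5 0 -1;0 0 0 0.2 -1.5 0 -1;0 0 0 0 -1 1 -1;0 0 0 0 0 3 -1;0 0 0 0 0 4 -1;0 0 0 -1 0 4 -1;0 0 0 -3 0 2 -1;0 0 0 -3 -2 0 -1;0 0 0 -3 -3 0 -1;0 0 0 0 -3 0 -1;0 0 0 0 0 0 -1")

```text
time: 9.8
ee_pos: [0.4511, -0.1629, 0.2367]
ee_rot: [[-0.003, 0.118, -0.993], [-0.018, -0.993, -0.118], [-1.0, 0.017, 0.005]]
ft_force: [0.2, 0.4, 0.4]
finger_gap: 0.0004
```

```bash
python3 look.py 10
```

```text
9.9 [ 0.4515 -0.1613  0.2363] [ 0.2614  0.1178 -0.2907] 0.0006061510885046054
from hinge 0.25694067517265007 -0.1780052866928028
tool y angle -0.03416326899090727
```

View pics/side10.png

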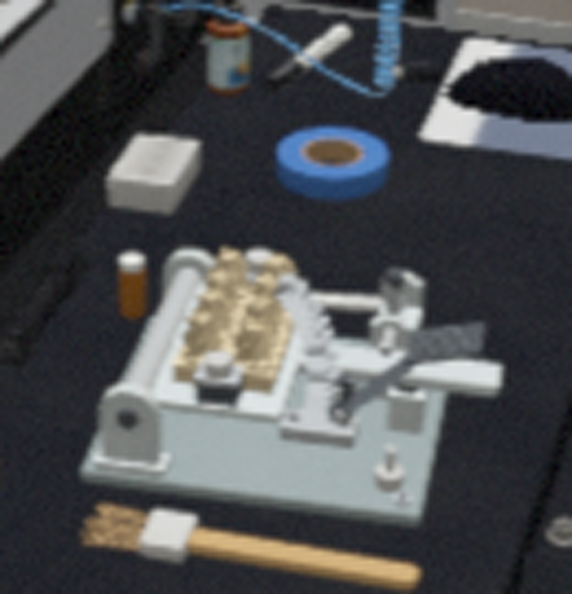

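View pics/top10.png

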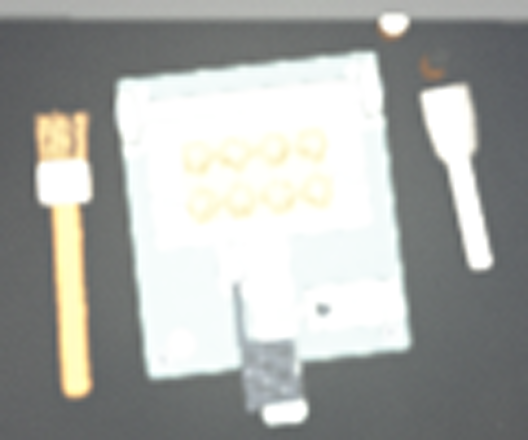

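```bash
python3 - <<'E'
from h import *
import cv2
yaw=.119;ex=np.array([np.cos(yaw),np.sin(yaw)]);ey=np.array([-ex[1],ex[0]]);c=np.array([.611,.037])
from station import arm
new=arm.camera('top')['pixels'][:,:,::-1];old=cv2.imread('pics/top0.png')
for im,u0,v0 in((old,339,234),(new,332,234)):
  g=im.max(2).astype(float)[v0-5:v0+6,u0-6:u0+7]
  w=np.clip(np.percentile(g,75)-g-40,0,None); print(g[2:9].astype(int))
  w[:,:]=w
  V,U=np.mgrid[v0-5:v0+6,u0-6:u0+7];m=np.hypot(U-u0,V-v0)<4
  u=(U*w*m).sum()/(w*m).sum();v=(V*w*m).sum()/(w*m).sum()
  p=plane('top',(u,v),.099);print(u,v,(p[:2]-c)@ex,(p[:2]-c)@ey)
E
```

```text
[[255 255 255 255 255 255 255 255 255 255 255 255 255]
 [255 255 255 255 255 255 252 252 254 255 255 254 254]
 [254 254 255 255 255 227 186 186 218 251 254 253 253]
 [254 253 254 254 246 188 150 152 181 243 254 254 254]
 [254 254 254 254 252 217 164 167 198 246 255 255 255]
 [254 255 255 255 255 253 235 237 250 255 255 255 255]
 [255 255 255 255 255 255 255 255 255 255 255 255 255]]
339.59228650137743 234.15977961432506 -0.06729406923673774 -0.05013664371970009
[[255 252 251 253 255 255 255 255 255 255 255 255 255]
 [255 252 251 254 255 255 255 255 255 255 255 255 255]
 [254 252 252 254 255 255 250 254 255 255 255 255 255]
 [254 253 254 254 255 249 206 204 226 251 255 255 255]
 [254 255 255 255 255 247 187 177 198 246 255 255 255]
 [255 255 254 253 255 253 225 207 236 255 255 255 255]
 [255 254 252 250 255 255 255 253 255 255 255 255 255]]
332.8198198198198 234.8918918918919 -0.06713825125383659 -0.031202033812334534
```

```bash
python3 -c "
from station import arm
print(arm.finish_job())"
```

```text
the job is handed in; nothing more can be done
None
```

I pressed the thumb pad to free the pawl, eased the arm down onto its rest and let go. I then pushed the keeper bolt against its stop by the knob post, backed clear and handed the job in at about 10 s.

**Last checks**
- **Stand:** the last pictures show the arm level and the thumb pad sprung back up, so the pawl looks seated. I judged this by eye and measured neither angle.
- **Keeper bolt:** it stopped hard, with the reaction rising to 15 N and no further movement. The knob measured at y −31 mm in the stand frame, which matches the home position.
- **Bolt travel:** the camera gives 18.9 mm of travel during the push, plus an unknown start of 0 to 3 mm. The 19 mm threshold therefore rests on the hard stop and the knob's position, whose error is about 2 to 3 mm.
- **Surroundings:** the brush, scoop, screw, tape roll and vial look unmoved in the last pictures. I did not look again at the filter disc. The robot was clear of everything, with about 0 N at the wrist.

**Harder press than intended:** at the bottom, the press onto the rest peaked at about 65 N through the fingers (61 N vertical). That is below the 120 N wrist limit.

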